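# Sensor bench: set the lamp dimmer and hold the glass cell in the beam

## Task

At the optical test rig, first slide the lamp's dimmer grip along its track until it is level with the tip of the brass set pointer, and let go of it. Then take the one tall glass cell out of the rack, gripping it by its two frosted (narrow) sides only and never touching its clear faces, and hold it upright in the light path midway between the lamp's and the receiver's lens barrels: its centre on the beam, its clear faces square to the beam, without knocking lamp or receiver. Finish while still holding it there, and leave the short cells and everything else on the table where they are.

Things in the scene. Friction and masses are not known exactly. Their poses are not given: they have to be found in the camera images.
- fader_top (a point): centre of the top of the dimmer's black grip: a block 28 mm (x) by 20 mm (y) by 40 mm tall, its top 54.5 mm above the table; the track's base is a dark bar 40 mm (x) by 150 mm (y) and 14 mm high. y points along the track towards brighter. Stiff slide, holds where it is left (friction 1.5 N)
- fader (a joint): travel of the dimmer grip along its y from the dim end, 0 to 0.1 m
- pointer_tip (a point): tip of the small brass set pointer (30 mm by 16 mm, 12 mm high plus a 4 mm screw head) that stands beside the track and points at it; its y is parallel to the track. The grip is set when its centre and this tip have the same position along y
- cell_center (a point): centre (half-way up) of the tall glass cell, an upright block 14 mm (x) by 24 mm (y) by 60 mm (z), 50 g. Its clear faces are the two broad ones, which look along x; its white frosted sides are the two narrow ones, which look along y, 24 mm apart and 12 mm wide. It stands in a 12 mm deep pocket of the rack, 1 mm play all round; at the start the centre is 34 mm above the table, the rack's top 18 mm below it
- rack: grey cell rack fixed to the table, 150 mm (x) by 62 mm (y), 16 mm high, origin in the centre of its underside, with three pockets in a row along x, 50 mm apart; the tall cell stands in any of them, a short cell in each of the others; cells and rack have the same axes (or half a turn)
- rig: optical rig fixed to the table; origin in the centre of its underside, directly below the middle of the light path. Base plate 90 mm (x) by 340 mm (y), 12 mm high. The beam runs level along y, 80 mm above the table. Grey lamp housing at +y, 80 mm wide (x), black receiver housing at -y, both 108 mm high; their lens barrels (36 mm in diameter) end 60 mm either side of the middle, so the free gap is 120 mm along y, open above and at both sides
- beam_mid (a point): middle of the light path: on the beam, half-way between the two lens barrels, 80 mm above the table; axes as the rig's, y along the beam
- spare_a_center (a point): centre of a short glass cell in the rack, 14 x 24 x 38 mm; leave alone
- spare_b_center (a point): centre of the other short glass cell in the rack, 14 x 24 x 38 mm; leave alone
- screwdriver: screwdriver lying on the table; leave alone
- lens_ring: dark lens ring lying on the table, 52 mm across, 14 mm high; leave alone
- wipes_jar: jar, 68 mm across, 100 mm high; leave alone
- gear: steel gear lying on the table, 67 mm across, 26 mm high; leave alone
Not all that is in view belongs to the job. Of the things shaped like the rack, the grey one is meant.

How it is judged:
By the outcome, as a careful person would: the job done as asked, in the order asked, and still so for the second after the job is handed in, while the arm keeps its last pose, push and grip.
It also fails if it takes over 61 s, if anything falls off the work surface, if the arm or the gripper's body presses on something with over 40 N, if the wrist force passes 120 N, or if a joint passes its speed limit or range.

## Robot

A 7-joint arm with a two-finger parallel gripper is mounted at the origin on the work surface. World frame = base frame: x ahead of the robot, y to its left, z up, the work surface at z = 0. Lengths are in m, angles in rad, forces in N, time in s.
With the tool pointing down it reaches from about 0.4 to 0.85 m from the base axis. Payload 10.4 kg.
Tool frame: the origin (TCP) lies on the centre line of the jaws, within the pads' length; the fingertips stand 22 mm ahead of it and the grasp point (between the pads) lies 3 mm ahead of it; z points along the fingers, y is the direction in which the jaws open and shut (so a half turn about z gives the same grasp; the last joint's range is limited). The gripper opens to 85 mm and grips with 20 to 120 N. Pads are 22 mm wide; open, the fingers measure 114 mm over their backs; the gripper's body (76 mm by 85 mm) begins 54 mm behind the grasp point. The pads swing forward as they close: fully open they stand 13 mm farther back than shut.
Start: joints at [1.156, 0.332, -0.065, 1.46, 0.022, 1.35, -0.088], TCP at [0.239, -0.578, 0.253] pointing down, gripper open.
Joint ranges: [-2.6, 2.6], [-0.5, 2.12], [-1.47, 1.34], [0.16, 2.42], [-1.27, 4.41], [0.06, 2.06], [-2.6, 2.6]. Speed limits (rad/s): [2.22, 2.22, 2.79, 2.79, 3.14, 3.14, 3.14].

## Interface

Orientations are given as a unit quaternion [x, y, z, w].
In Python, from workcell import manip gives the robot as it stands. The module is installed in compiled form; this text tells all that it offers.
- The arm moves only by the shell command python3 -m crank 'ROWS' [FORCE]. ROWS is JSON, a list of rows, each a list of 3 entries, a list of its own where there are three numbers: the opening, from -1 (shut) to 1 (fully open), then the shift along the tool's x, y, z normalised to -1 to 1, where 1 is 80 mm, then the turn, a rotation vector about the tool's x, y, z normalised to -1 to 1, where 1 is pi/4 rad. In form: [[jaw, [tx, ty, tz], [ax, ay, az]], ...]. A call has exactly 5 rows; each row shifts and turns the commanded pose from where the row before left it, along the tool's axes as they then stand; what a row does not reach is not made up. A row lasts 1/10 s, in which the tool goes at most 50 mm and 8.59 degrees, less where a joint would pass 70% of its speed; a pose out of reach is approached as far as the arm can. A call with a number of a shift or a turn outside -1 to 1 is refused whole. A call with a gripper value outside its range is refused whole. The fingers move at their own pace and stop on an object; FORCE is the grip in N (left out, the last holds). Time passes only in rows, so rows that do not move let the fingers close, or fill a call up. It gives the time, the measured TCP pose, the force and the opening at its end, in the units of the state.
- manip.get_obs(): the state, without advancing time (a new reading comes with each control period).
- manip.camera(name): name is "side" or "top" or "wrist"; returns the picture (420x560x3 uint8, blue, green, red); there is no depth.
- manip.camera_info(name): a dict with "K" (3x3 intrinsics, pixels), "k1" (the pictures are not rectified: a ray, as slopes to the right and down, at radius r is drawn at 1 + k1 r^2 times it, then the intrinsics apply), "camera_from_world" (4x4, takes a point from world to camera coordinates); the wrist camera has in their place "mount" (4x4, takes a point from camera to tool coordinates, whose origin is the TCP and whose axes are the flange's). Camera axes: x right, y down, z forward; pixel columns grow to the right and rows downward; lengths in m; the calibration is good to about 2 mm. A picture is of the moment at which its call begins: read the wrist's pose just before it. camera_info takes no time and is no camera call.
- manip.hand_in(): hands the job in, once; it reports no verdict.
The state is a dict: "clock": time; "joint_pos": joint angles; "joint_velocities": joint speeds; "tau": joint torques, N m; "position": TCP position; "ee_rot": TCP orientation; "ft_force": force on the tool from outside, world axes, zero at the start; "torque": the same for the moment, N m; "grip_width": opening from 0.0 (shut) to 1.0 (fully open).
Only numpy, scipy, OpenCV 4.12 (cv2) and the standard library are available. Lean on these libraries where they do the work, as an engineer would, in place of code of your own. Each camera call takes 0.05 s, during which the arm holds its last target.

## Working session

There is one attempt and no reset: what is moved stays moved. The work goes in short steps, Python scripts to look and compute and a shell command to move; the robot and the scene stay as the last step left them, time stands still between calls to the robot, and variables do not carry over. Pictures are saved under pics/ and viewed, and the job is handed in when it is done.

```bash
mkdir -p pics; python3 - <<'E'
from workcell import manip
import cv2
o=manip.get_obs()
for k in o: print(k,o[k])
for n in ["side","top","wrist"]:
    im=manip.camera(n); cv2.imwrite(f"pics/a_{n}.png",im); i=manip.camera_info(n)
    print(n,i)
E
```

```text
clock 0.0
joint_pos [ 1.15637261  0.33287079 -0.06470378  1.46096421  0.02159473  1.34993285
 -0.08851334]
joint_velocities [ 0.0001771  -0.00114165  0.00167786 -0.00056977 -0.00118307 -0.00049505
  0.00120373]
tau [-1.69085688e-04 -6.25456166e+01  4.92401782e-02 -3.91603410e+01
  1.61472335e-02  9.92636138e-03  2.96933899e-05]
position [ 0.23853059 -0.57729697  0.25250568]
ee_rot [ 9.80869279e-01  1.94666151e-01 -1.75645001e-04 -7.18762890e-04]
ft_force [0.16362697 0.07113019 0.14674996]
torque [ 0.01052179  0.02161079 -0.01832654]
grip_width 1.0001980744524714
side {'K': array([[478.74389389,   0.        , 284.83262425],
       [  0.        , 478.74389389, 209.0182531 ],
       [  0.        ,   0.        ,   1.        ]]), 'k1': 0.026979676228331, 'camera_from_world': array([[-0.80758106, -0.58936195,  0.02157158,  0.47891599],
       [-0.29031773,  0.36544119, -0.88440282,  0.22981039],
       [ 0.51335023, -0.72048958, -0.4662256 ,  1.09788244],
       [ 0.        ,  0.        ,  0.        ,  1.        ]])}
top {'K': array([[488.40353689,   0.        , 279.54036945],
       [  0.
[... 231 characters left out ...]
48, -0.13507417,  0.58539068],
       [ 0.13516323, -0.0051318 , -0.99081006,  1.17741445],
       [ 0.        ,  0.        ,  0.        ,  1.        ]])}
wrist {'K': array([[363.00086891,   0.        , 281.14972568],
       [  0.        , 363.00086891, 200.65963652],
       [  0.        ,   0.        ,   1.        ]]), 'k1': 0.003853897942016337, 'mount': array([[ 2.95531327e-06, -9.46987560e-01, -3.21270230e-01,
         8.27241823e-02],
       [ 9.99999567e-01, -2.96232118e-04,  8.82383168e-04,
         1.31248432e-04],
       [-9.30776444e-04, -3.21270093e-01,  9.46987149e-01,
        -1.21397277e-01],
       [ 0.00000000e+00,  0.00000000e+00,  0.00000000e+00,
         1.00000000e+00]])}
```

View pics/a_top.png

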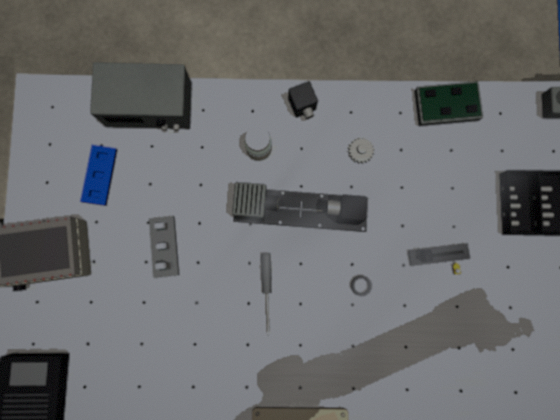

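View pics/a_side.png

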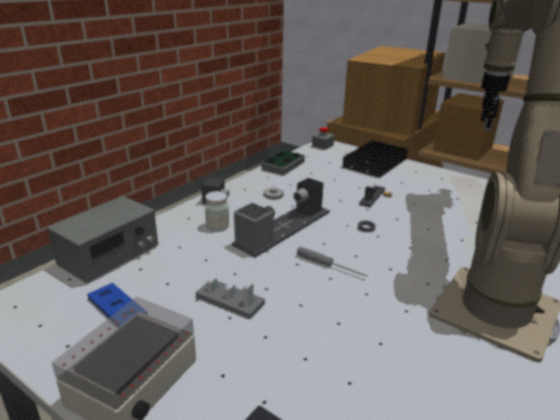

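View pics/a_wrist.png

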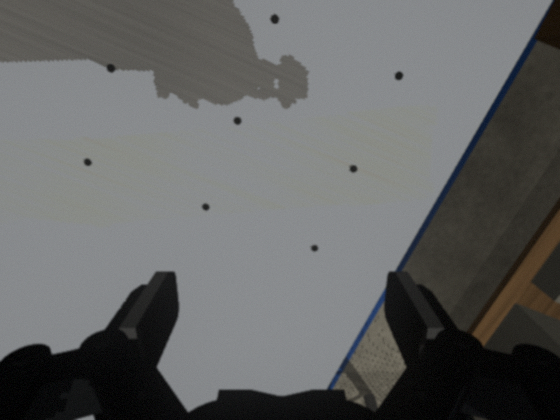

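The top view shows the rack at (163,246) with three cells, the rig at (300,206), the dimmer at (438,254) with the brass pointer at (456,267), the lens ring at (361,285) and the gear at (361,151). I'll enlarge these.

```bash
python3 - <<'E'
import cv2,numpy as np
im=cv2.imread("pics/a_top.png"); s=cv2.imread("pics/a_side.png")
def c(im,x0,x1,y0,y1,f): return cv2.resize(im[y0:y1,x0:x1],None,fx=f,fy=f,interpolation=cv2.INTER_CUBIC)
cv2.imwrite("pics/b1.png",np.hstack([c(im,400,480,230,290,5),c(im,130,210,205,285,5)[:300]]))
cv2.imwrite("pics/b2.png",np.vstack([c(im,225,375,170,240,5)]))
cv2.imwrite("pics/b3.png",np.hstack([c(s,190,270,270,320,5),c(s,340,410,170,220,5)]))
E
```

```text
(no output)
```

View pics/b1.png

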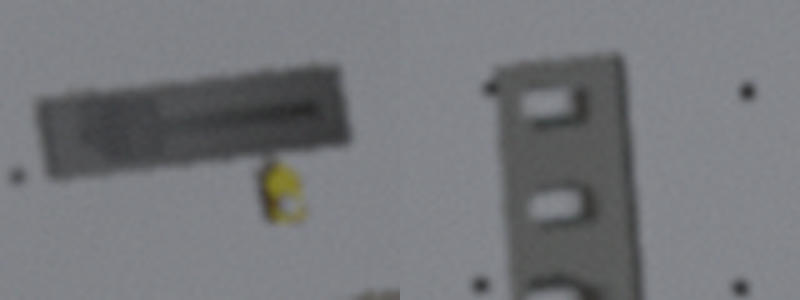

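View pics/b2.png

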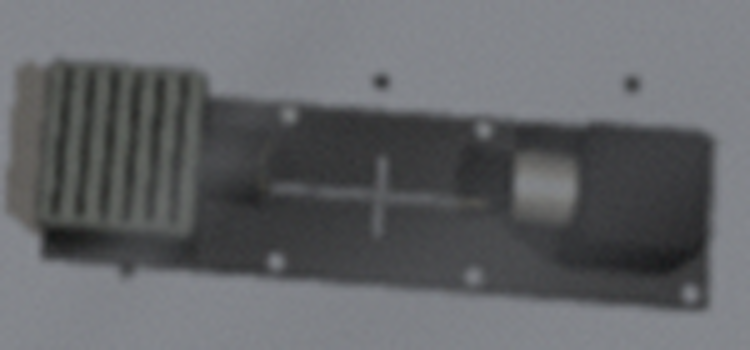

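View pics/b3.png

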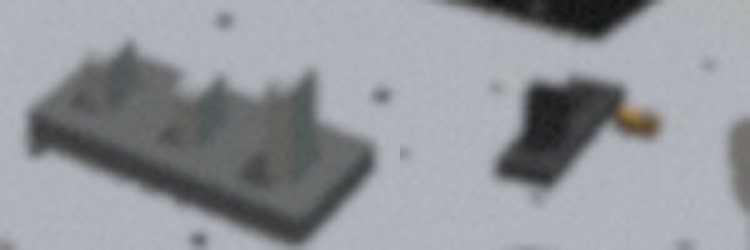

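The grip is at the +y end of the track, and the tall cell is in the rack pocket nearest the robot, at about top (160,266). I'll write helpers and get coarse poses.

```bash
cat > h.py <<'E'
import numpy as np,cv2
from workcell import manip
from scipy.spatial.transform import Rotation as R
def cam(name,obs=None):
    i=manip.camera_info(name)
    if name=="wrist":
        T=np.eye(4);T[:3,:3]=R.from_quat(obs["ee_rot"]).as_matrix();T[:3,3]=obs["position"]
        W=T@np.array(i["mount"])
    else: W=np.linalg.inv(i["camera_from_world"])
    return i["K"],i["k1"],W
def ray(px,c):
    K,k1,W=c
    d=np.array([(px[0]-K[0,2])/K[0,0],(px[1]-K[1,2])/K[1,1]]);u=d.copy()
    for _ in range(20): u=d/(1+k1*(u@u))
    return W[:3,3],W[:3,:3]@np.array([u[0],u[1],1])
def onz(px,z,c):
    o,d=ray(px,c); return o+d*(z-o[2])/d[2]
def proj(p,c):
    K,k1,W=c; q=np.linalg.inv(W)@np.append(p,1); u=q[:2]/q[2]; u=u*(1+k1*(u@u))
    return np.array([K[0,0]*u[0]+K[0,2],K[1,1]*u[1]+K[1,2]])
def yaw(obs=None):
    o=obs or manip.get_obs(); m=R.from_quat(o["ee_rot"]).as_matrix(); return np.degrees(np.arctan2(m[1,0],m[0,0])),np.degrees(np.arctan2(m[1,1],m[0,1]))
def snap(name,f):
    import pickle
    o=manip.get_obs(); im=manip.camera(name); cv2.imwrite(f"pics/{f}.png",im)
    pickle.dump((o,cam(name,o)),open(f"pics/{f}.pkl","wb")); return o,im,cam(name,o)
def load(f):
    import pickle
    o,c=pickle.load(open(f"pics/{f}.pkl","rb")); return o,cv2.imread(f"pics/{f}.png"),c
def crop(im,x0,x1,y0,y1,f,out):
    cv2.imwrite(f"pics/{out}.png",cv2.resize(im[y0:y1,x0:x1],None,fx=f,fy=f,interpolation=cv2.INTER_CUBIC))
E
python3 - <<'E'
from h import *
c=cam("top")
for n,p,z in [("grip",(424,254.5),.0545),("grip0",(424,254.5),.0545),("ptr",(455,262.5),.012),("trackL",(408.5,257),.014),("trackR",(469,251),.014),
 ("tall",(160,266),.064),("c2",(161,245.5),.042),("c1",(159.5,225.5),.042),("rigmid",(301,209),.012),
 ("rl",(226,193),.108)]:
    print(n,onz(p,z,c).round(4))
print(yaw())
E
```

```text
grip [ 0.4832 -0.2958  0.0545]
grip0 [ 0.4832 -0.2958  0.0545]
ptr [ 0.4669 -0.3849  0.012 ]
trackL [ 0.4784 -0.2693  0.014 ]
trackR [ 0.4961 -0.4198  0.014 ]
tall [0.446  0.3398 0.064 ]
c2 [0.4964 0.345  0.042 ]
c1 [0.5456 0.351  0.042 ]
rigmid [0.5962 0.0009 0.012 ]
rl [0.6179 0.183  0.108 ]
(np.float64(22.447267025046965), np.float64(-67.55273655348911))
```

```bash
python3 -m crank '[[1,[0.434,-0.134,0.11],[0,0,0]],[1,[0.434,-0.134,0.11],[0,0,0]],[1,[0.434,-0.134,0.11],[0,0,0]],[1,[0.434,-0.134,0.11],[0,0,0]],[1,[0.434,-0.134,0.11],[0,0,0]]]'
python3 -m crank '[[1,[0.434,-0.134,0.11],[0,0,0]],[1,[0.434,-0.134,0.11],[0,0,0]],[1,[0.434,-0.134,0.11],[0,0,0]],[1,[0.434,-0.134,0.11],[0,0,0]],[1,[0.434,-0.134,0.11],[0,0,0]]]'
python3 -m crank '[[1,[0,0,0],[0,0,0.09]],[1,[0,0,0],[0,0,0.09]],[1,[0,0,0],[0,0,0.09]],[1,[0,0,0],[0,0,0.08]],[1,[0,0,0],[0,0,0]]]'
python3 - <<'E'
from h import *
o,im,c=snap("wrist","w1"); print(o["position"],yaw(o),o["clock"],o["ee_rot"])
E
```

```text
clock: 0.65
position: [0.3795, -0.4607, 0.2088]
ee_rot: [0.981, 0.195, -0.0, -0.0]
ft_force: [0.8, -0.2, -0.3]
grip_width: 0.999
clock: 1.15
position: [0.5195, -0.3449, 0.1647]
ee_rot: [0.981, 0.195, -0.0, -0.0]
ft_force: [1.4, -0.2, 1.1]
grip_width: 0.998
clock: 1.65
position: [0.5185, -0.3459, 0.165]
ee_rot: [0.998, 0.058, -0.0, -0.0]
ft_force: [-0.8, 0.6, -0.4]
grip_width: 1.001
[ 0.51851364 -0.34589406  0.16501493] (np.float64(6.646128116910171), np.float64(-83.35387712564963)) 1.65 [ 9.98318533e-01  5.79658739e-02 -2.37301470e-04 -8.49969828e-05]
```

View pics/w1.png

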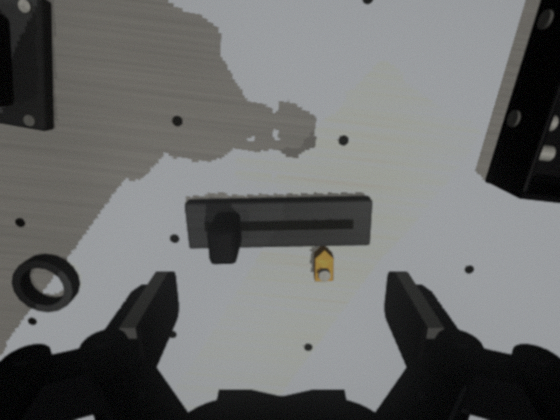

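The wrist view shows the track across (187–371, 195–248), the black grip with its top near (224,250), and the pointer tip near (323,248). I'll enlarge it.

```bash
python3 - <<'E'
from h import *
o,im,c=load("w1"); im=cv2.convertScaleAbs(im,alpha=1.8,beta=20); crop(im,180,380,185,295,4,"w1c")
E
```

```text
(no output)
```

View pics/w1c.png

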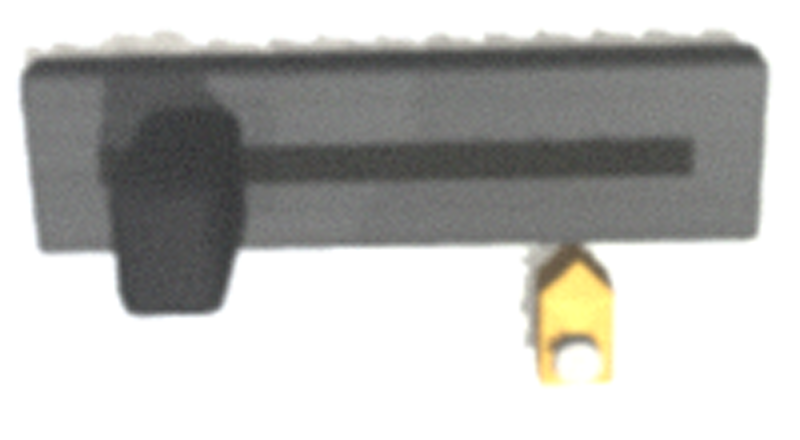

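```bash
python3 - <<'E'
from h import *
o,im,c=load("w1")
P=lambda x,y:(180+x/4-.4,185+y/4-.4)
tl=onz(P(25,75),.014,c);tr=onz(P(765,65),.014,c);bl=onz(P(42,248),.014,c);br=onz(P(752,235),.014,c)
print("track",tl,tr,bl,br)
y=((tr-tl)+(br-bl))[:2]; y=-y/np.linalg.norm(y); cen=(tl+tr+bl+br)[:2]/4
print("yaxis deg",np.degrees(np.arctan2(y[1],y[0])),"cen",cen, "L",np.linalg.norm(tl-tr),np.linalg.norm(bl-br))
g1=onz(P(122,308),.0545,c);g2=onz(P(224,308),.0545,c); pt=onz(P(574,256),.012,c)
pb=[onz(P(541,372),.012,c),onz(P(608,372),.012,c)]
print(g1,g2,np.linalg.norm(g1-g2),pt,pb)
x=np.array([y[1],-y[0]])
for n,p in [("g1",g1),("g2",g2),("pt",pt),("pb",(pb[0]+pb[1])/2)]: print(n,"x,y rel",((p[:2]-cen)@x).round(4),((p[:2]-cen)@y).round(4))
E
```

```text
track [ 0.49798518 -0.27245143  0.014     ] [ 0.51702014 -0.41798513  0.014     ] [ 0.46038364 -0.27715786  0.014     ] [ 0.48025229 -0.42252863  0.014     ]
yaxis deg 97.61715709517854 cen [ 0.48891031 -0.34753076] L 0.14677324359799726 0.1467222667000418
[ 0.47104388 -0.3005992   0.0545    ] [ 0.4731429  -0.31870692  0.0545    ] 0.018228971359270457 [ 0.470319   -0.38715343  0.012     ] [array([ 0.44223359, -0.38431051,  0.012     ]), array([ 0.44389807, -0.39861833,  0.012     ])]
g1 x,y rel -0.0115 0.0489
g2 x,y rel -0.0118 0.0307
pt x,y rel -0.0237 -0.0368
pb x,y rel -0.0513 -0.0375
```

```bash
python3 -m crank '[[1,[-0.076,-0.104,0.1],[0,0,0]],[1,[-0.076,-0.104,0.1],[0,0,0]],[1,[-0.076,-0.104,0.1],[0,0,0]],[1,[-0.076,-0.104,0.1],[0,0,0]],[1,[-0.076,-0.104,0.1],[0,0,-0.02]]]' 20
python3 -m crank '[[1,[0,0,0],[0,0,0]],[1,[0,0,0.24],[0,0,0]],[1,[0,0,0.24],[0,0,0]],[0.3,[0,0,0.24],[0,0,0]],[0.1,[0,0,0.24],[0,0,0]]]'
python3 - <<'E'
from h import *
o,im,c=snap("wrist","w2"); print(o["position"],yaw(o),o["clock"])
E
```

```text
clock: 2.2
position: [0.4832, -0.3079, 0.1249]
ee_rot: [0.998, 0.067, -0.0, 0.0]
ft_force: [0.8, 1.0, 0.3]
grip_width: 1.0
clock: 2.7
position: [0.4841, -0.3089, 0.0483]
ee_rot: [0.998, 0.067, 0.0, 0.0]
ft_force: [-0.3, 0.2, -0.5]
grip_width: 0.695
[ 0.48413684 -0.30887588  0.04830897] (np.float64(7.633127273410439), np.float64(-82.3669035681232)) 2.7
```

View pics/w2.png

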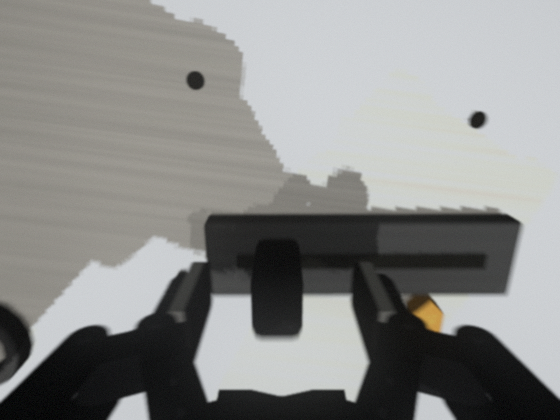

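The grip is centred between the jaws (252–302, with the jaws' midline near 281). Closing.

```bash
python3 -m crank '[[-1,[0,0,0],[0,0,0]],[-1,[0,0,0],[0,0,0]],[-1,[0,0,0],[0,0,0]],[-1,[0,0,0],[0,0,0]],[-1,[0,0,0],[0,0,0]]]' 25
python3 -m crank '[[-1,[0,0,0],[0,0,0]],[-1,[0,0,0],[0,0,0]],[-1,[0,0,0],[0,0,0]],[-1,[0,0,0],[0,0,0]],[-1,[0,0,0],[0,0,0]]]'
python3 - <<'E'
from h import *
o,im,c=snap("wrist","w3"); print(o["position"],yaw(o),o["clock"],o["ft_force"])
crop(cv2.convertScaleAbs(im,alpha=1.6,beta=15),160,560,180,420,2,"w3c")
E
```

```text
clock: 3.25
position: [0.4843, -0.3087, 0.0497]
ee_rot: [0.998, 0.066, 0.001, 0.001]
ft_force: [-1.0, 0.0, 6.4]
grip_width: 0.229
clock: 3.75
position: [0.4843, -0.3087, 0.0497]
ee_rot: [0.998, 0.066, 0.001, 0.001]
ft_force: [-0.7, -0.6, 7.5]
grip_width: 0.227
[ 0.4842741  -0.30871732  0.0496961 ] (np.float64(7.59807936807109), np.float64(-82.4020414163616)) 3.75 [-0.74179698 -0.59135238  7.48140078]
```

View pics/w3c.png

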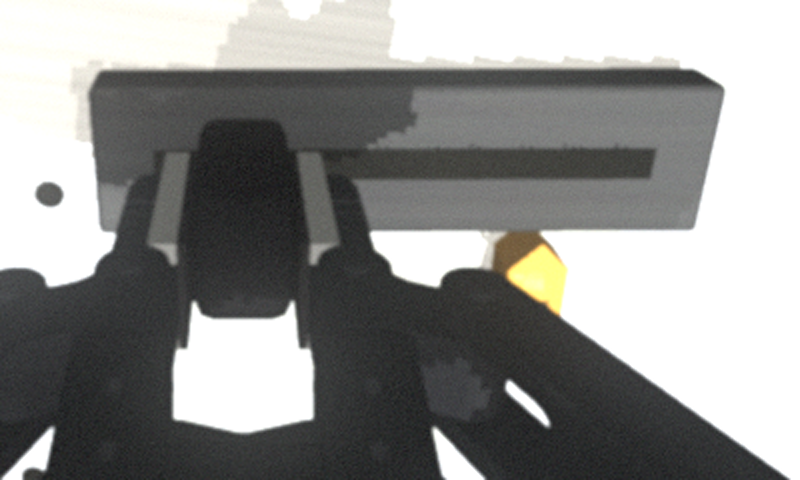

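```bash
python3 -m crank '[[-1,[0,0.18,0],[0,0,0]],[-1,[0,0.19,0],[0,0,0]],[-1,[0,0.19,0],[0,0,0]],[-1,[0,0.19,0],[0,0,0]],[-1,[0,0.18,0],[0,0,0]]]'
python3 -m crank '[[-1,[0,0,0],[0,0,0]],[-1,[0,0,0],[0,0,0]],[-1,[0,0,0],[0,0,0]],[-1,[0,0,0],[0,0,0]],[-1,[0,0,0],[0,0,0]]]'
python3 - <<'E'
from h import *
o,im,c=snap("wrist","w4"); print(o["position"],yaw(o),o["clock"],o["ft_force"])
crop(cv2.convertScaleAbs(im,alpha=1.6,beta=15),80,480,180,420,2,"w4c")
print(proj(np.array([*o["position"][:2],.0545]),c))
E
```

```text
clock: 4.3
position: [0.4944, -0.3826, 0.0497]
ee_rot: [0.998, 0.066, 0.001, 0.0]
ft_force: [0.1, 2.3, 6.5]
grip_width: 0.226
clock: 4.8
position: [0.4943, -0.3823, 0.0497]
ee_rot: [0.998, 0.066, 0.001, 0.001]
ft_force: [0.7, -1.4, 4.7]
grip_width: 0.226
[ 0.49430862 -0.38232286  0.04972192] (np.float64(7.616082578647316), np.float64(-82.38411972167839)) 4.8 [ 0.68134758 -1.36997797  4.65628335]
[280.530597   309.14196773]
```

View pics/w4c.png

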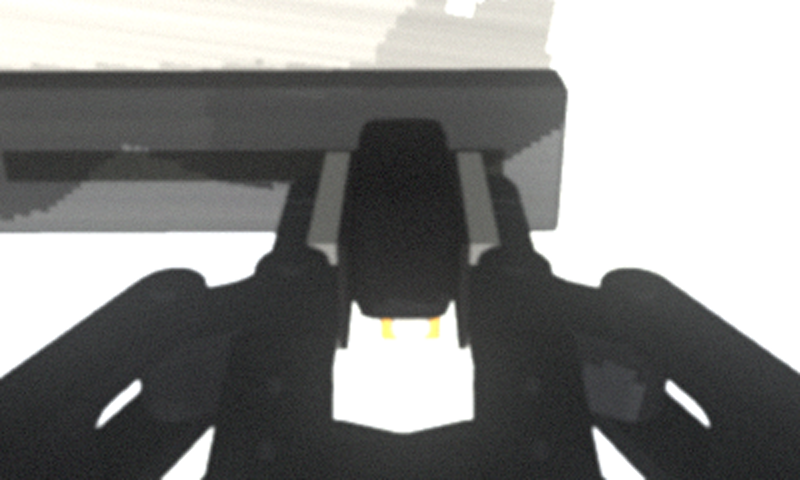

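```bash
python3 - <<'E'
from h import *
o,im,c=load("w4")
a=np.radians(97.6);y=np.array([np.cos(a),np.sin(a)])
T=o["position"][:2]
for p in [(383,328),(439,328)]:
    q=onz((80+p[0]/2-.25,180+p[1]/2-.25),.012,c); print(q,(q[:2]-T)@y)
for p in [(361,310),(448,310)]:
    q=onz((80+p[0]/2-.25,180+p[1]/2-.25),.0545,c); print(q,(q[:2]-T)@y)
o,im,c=load("w3")
q=onz((160+529/2,180+238/2),.006,c);print("w3 tip",q,(q[:2]-T)@y)
o,im,c=load("w1")
print("w1 tip",(np.array([.470319,-.387153])-T)@y)
E
```

```text
[ 0.44243501 -0.38428568  0.012     ] 0.004915035602655967
[ 0.44438096 -0.39909873  0.012     ] -0.01002525876043903
[ 0.48175403 -0.37606872  0.0545    ] 0.007859620679158127
[ 0.48395052 -0.39278026  0.0545    ] -0.008995619184068026
w3 tip [ 0.46650546 -0.38789735  0.006     ] -0.001848376853467839
w1 tip -0.0016149336343868478
```

```bash
python3 -m crank '[[-1,[0,0.013,0],[0,0,0]],[-1,[0,0.013,0],[0,0,0]],[-1,[0,0,0],[0,0,0]],[-1,[0,0,0],[0,0,0]],[-1,[0,0,0],[0,0,0]]]'
python3 -m crank '[[1,[0,0,0],[0,0,0]],[1,[0,0,0],[0,0,0]],[1,[0,0,0],[0,0,0]],[1,[0,0,0],[0,0,0]],[1,[0,0,0],[0,0,0]]]'
python3 -m crank '[[1,[0.05,0,-0.28],[0,0,0]],[1,[0.05,0,-0.28],[0,0,0]],[1,[0.05,0,-0.28],[0,0,0]],[1,[0.05,0,-0.28],[0,0,0]],[1,[0,0,0],[0,0,0]]]'
python3 - <<'E'
from h import *
o,im,c=snap("wrist","w5"); print(o["position"],yaw(o),o["clock"],o["ft_force"])
crop(cv2.convertScaleAbs(im,alpha=1.8,beta=20),180,380,185,335,4,"w5c")
E
```

```text
clock: 5.35
position: [0.4945, -0.3838, 0.0497]
ee_rot: [0.998, 0.067, 0.001, 0.0]
ft_force: [-0.1, 1.4, 7.1]
grip_width: 0.231
clock: 5.85
position: [0.4936, -0.384, 0.0484]
ee_rot: [0.998, 0.066, -0.0, -0.0]
ft_force: [-0.3, -0.7, 0.9]
grip_width: 1.004
clock: 6.35
position: [0.5115, -0.3826, 0.1417]
ee_rot: [0.998, 0.066, 0.002, 0.002]
ft_force: [0.1, -0.2, 0.9]
grip_width: 1.001
[ 0.51152769 -0.3825794   0.14166984] (np.float64(7.62533419553549), np.float64(-82.37553284906501)) 6.35 [ 0.13008281 -0.24796598  0.93682316]
```

View pics/w5c.png

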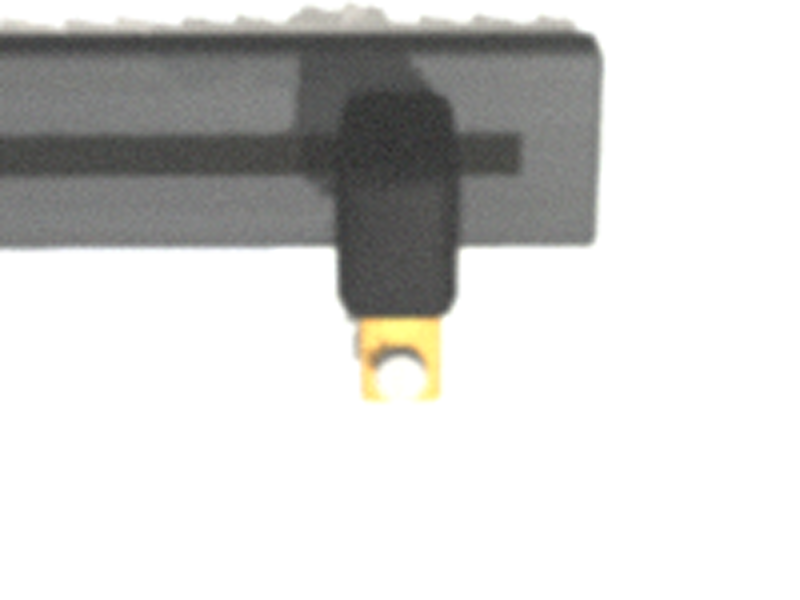

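Grip and pointer centrelines agree within about 0.3 mm (grip 338–457, pointer 361–440 in the crop, corrected for height), and the grip is released. Moving on to the rack.

```bash
python3 -m crank '[[1,[0.04,-0.3,-0.35],[0,0,0]],[1,[0.04,-0.45,-0.35],[0,0,0]],[1,[0.04,-0.45,-0.35],[0,0,0]],[1,[0.04,-0.45,-0.35],[0,0,0]],[1,[0.04,-0.46,0],[0,0,0]]]'
python3 -m crank '[[1,[0.04,-0.47,0],[0,0,0]],[1,[0.04,-0.47,0],[0,0,0]],[1,[0.04,-0.47,0],[0,0,0]],[1,[0.04,-0.47,0],[0,0,0]],[1,[0.04,-0.47,0],[0,0,0]]]'
python3 -m crank '[[1,[0.04,-0.47,0],[0,0,0]],[1,[0.04,-0.47,0],[0,0,0]],[1,[0.04,-0.47,0],[0,0,0]],[1,[0.04,-0.47,0],[0,0,0]],[1,[0.04,-0.47,0],[0,0,0]]]'
python3 -m crank '[[1,[0.04,-0.46,0],[0,0,0]],[1,[0.04,-0.46,0],[0,0,0]],[1,[0.04,-0.46,0.4],[0,0,0]],[1,[0.04,-0.46,0.4],[0,0,0]],[1,[0.04,-0.42,0.2],[0,0,0]]]'
python3 -m crank '[[1,[0,0,0],[0,0,0]],[1,[0,0,0],[0,0,0]],[1,[0,0,0],[0,0,0]],[1,[0,0,0],[0,0,0]],[1,[0,0,0],[0,0,0]]]'
python3 - <<'E'
from h import *
o,im,c=snap("wrist","w6"); print(o["position"],yaw(o),o["clock"],o["joint_pos"])
E
```

```text
clock: 6.9
position: [0.504, -0.2116, 0.2531]
ee_rot: [0.998, 0.066, 0.002, 0.001]
ft_force: [1.0, 1.2, -0.3]
grip_width: 0.999
clock: 7.4
position: [0.4933, -0.0228, 0.2492]
ee_rot: [0.998, 0.066, -0.001, 0.0]
ft_force: [0.9, 0.1, -0.6]
grip_width: 0.998
clock: 7.9
position: [0.4845, 0.1655, 0.2492]
ee_rot: [0.998, 0.066, -0.001, 0.0]
ft_force: [0.7, -0.2, 0.5]
grip_width: 0.999
clock: 8.4
position: [0.4755, 0.3462, 0.1663]
ee_rot: [0.998, 0.066, -0.002, 0.001]
ft_force: [0.4, 0.7, 1.3]
grip_width: 1.002
clock: 8.9
position: [0.4777, 0.3449, 0.1707]
ee_rot: [0.998, 0.065, 0.001, 0.0]
ft_force: [-0.9, -0.3, -0.3]
grip_width: 1.003
[0.47772412 0.34486383 0.17065037] (np.float64(7.504978502898448), np.float64(-82.49503660320867)) 8.9 [-0.15364356  0.39379961 -0.68160158  1.63561879  0.26281464  1.20490856
 -2.33222458]
```

View pics/w6.png

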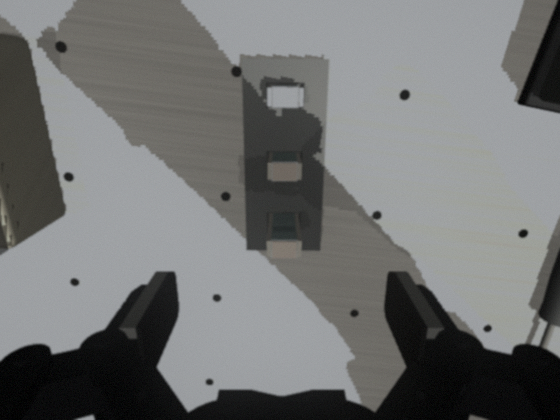

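Cell candidates: wrist (286,97), (284,165) and (284,235), all in the grey rack; the blue rack is the decoy. The one at (284,235) fits "tall": its top face is larger and displaced towards the camera's bottom, and it is the tallest in the side view. I'll confirm enlarged.

```bash
python3 - <<'E'
from h import *
o,im,c=load("w6")
crop(cv2.convertScaleAbs(im,alpha=1.7,beta=15),225,345,45,265,2.7,"w6a")
crop(cv2.convertScaleAbs(im,alpha=1.7,beta=15),235,335,195,265,8,"w6c")
E
```

```text
(no output)
```

View pics/w6c.png

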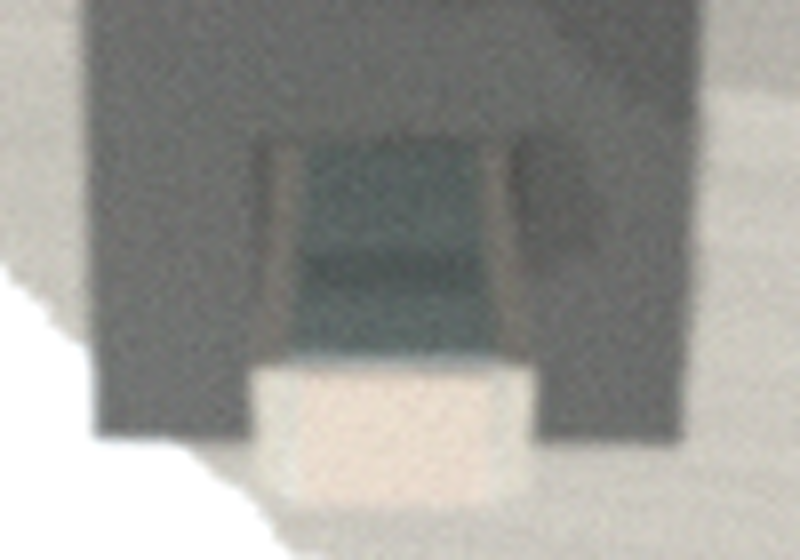

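View pics/w6a.png

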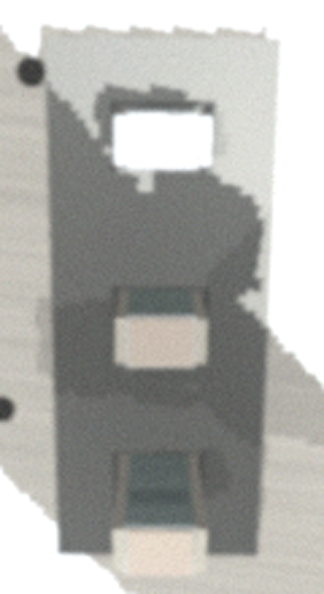

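Confirmed: the (284,235) cell shows a long clear face below its top, so it is tall. Next, its position and yaw.

```bash
python3 - <<'E'
from h import *
o,im,c=load("w6")
P=lambda x,y:(235+x/8-.45,195+y/8-.45)
k=[onz(P(*p),.064,c) for p in [(250,367),(538,367),(258,503),(532,503)]]
cen=sum(k)/4; print("top",cen, [np.linalg.norm(k[0]-k[1]),np.linalg.norm(k[2]-k[3]),np.linalg.norm(k[0]-k[2])])
d=k[1]-k[0]; print("y yaw",np.degrees(np.arctan2(d[1],d[0])))
Q=lambda x,y:(225+x/2.7-.3,45+y/2.7-.3)
# rack edges z=.016
L1,L2=onz(Q(47,90),.016,c),onz(Q(60,550),.016,c);R1,R2=onz(Q(275,90),.016,c),onz(Q(257,550),.016,c)
for a,b in [(L1,L2),(R1,R2)]: d=a-b;print("rack x yaw",np.degrees(np.arctan2(d[1],d[0])))
d=R2-L2;print("edge yaw",np.degrees(np.arctan2(d[1],d[0])),np.linalg.norm(d))
t=[onz(Q(161,p),.042,c) for p in (139,341)];print("short",t)
p,q=yaw(o);a=np.radians(p);x=np.array([np.cos(a),np.sin(a)]);b=np.radians(q);y=np.array([np.cos(b),np.sin(b)])
D=cen[:2]-o["position"][:2];print("d tool",D@x/.08,D@y/.08)
E
```

```text
top [0.44841261 0.33873495 0.064     ] [np.float64(0.024797493934235155), np.float64(0.023984816952564058), np.float64(0.013056696465409242)]
y yaw -82.52402825510711
rack x yaw 7.238512636766894
rack x yaw 7.436197456565123
edge yaw -82.52570841972536 0.06130163108023667
short [array([0.54866349, 0.35169363, 0.042     ]), array([0.49819813, 0.34490058, 0.042     ])]
d tool -0.37326162244189937 0.028099291403881933
```

```bash
python3 -m crank '[[1,[-0.12,0.01,0],[0,0,0]],[1,[-0.12,0.01,0.2],[0,0,0]],[1,[-0.13,0.008,0.2],[0,0,0]],[1,[0,0,0.2],[0,0,0]],[1,[0,0,0.2],[0,0,0]]]'
python3 -m crank '[[0.3,[0,0,0],[0,0,0]],[0.3,[0,0,0],[0,0,0]],[0.3,[0,0,0],[0,0,0]],[0.3,[0,0,0],[0,0,0]],[0.3,[0,0,0],[0,0,0]]]'
python3 - <<'E'
from h import *
o,im,c=snap("wrist","w7"); print(o["position"],yaw(o),o["clock"])
E
```

```text
clock: 9.45
position: [0.4482, 0.3394, 0.1054]
ee_rot: [0.998, 0.066, 0.0, 0.0]
ft_force: [-0.0, -0.1, 0.5]
grip_width: 0.999
clock: 9.95
position: [0.4483, 0.3399, 0.1066]
ee_rot: [0.998, 0.066, 0.0, -0.0]
ft_force: [0.9, 0.1, -0.1]
grip_width: 0.65
[0.44828131 0.33985378 0.10656841] (np.float64(7.597277089489828), np.float64(-82.40271174778609)) 9.95
```

View pics/w7.png

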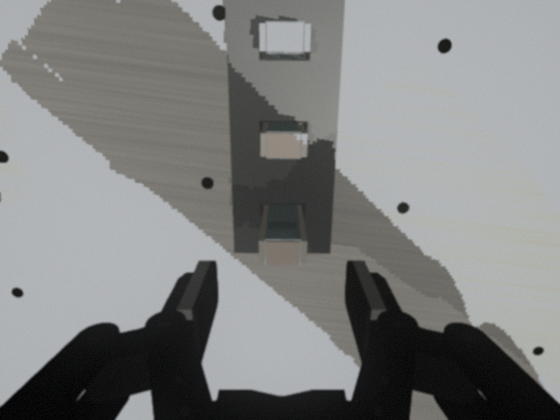

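```bash
python3 - <<'E'
from h import *
o,im,c=load("w7")
crop(cv2.convertScaleAbs(im,alpha=1.7,beta=15),235,335,195,270,8,"w7c")
E
```

```text
(no output)
```

View pics/w7c.png

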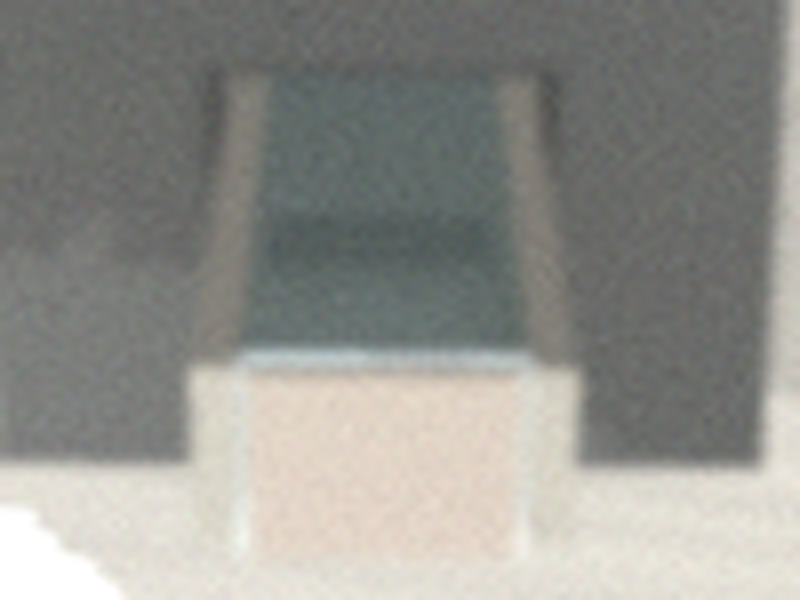

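```bash
python3 - <<'E'
from h import *
o,im,c=load("w7")
P=lambda x,y:(235+x/8-.45,195+y/8-.45)
f=[onz(P(x,367),.064,c) for x in (190,579)]; b=onz(P(384,556),.064,c)
p,q=yaw(o);a=np.radians(p);x=np.array([np.cos(a),np.sin(a)]);bb=np.radians(q);y=np.array([np.cos(bb),np.sin(bb)])
T=o["position"][:2]
for k in f+[b]: print((k[:2]-T)@x,(k[:2]-T)@y)
E
```

```text
0.006413608564938824 -0.011047099515230382
0.006406846755909668 0.013037874604238364
-0.006715872505726594 0.0009801264421762706
```

```bash
python3 -m crank '[[0.3,[0,0.013,0.15],[0,0,0]],[0.3,[0,0,0.2],[0,0,0]],[0.3,[0,0,0.2],[0,0,0]],[0.3,[0,0,0.2],[0,0,0]],[0.3,[0,0,0],[0,0,0]]]'
python3 -m crank '[[-0.1,[0,0,0],[0,0,0]],[-0.1,[0,0,0],[0,0,0]],[-0.1,[0,0,0],[0,0,0]],[-0.1,[0,0,0],[0,0,0]],[-0.1,[0,0,0],[0,0,0]]]'
python3 - <<'E'
from h import *
o,im,c=snap("wrist","w8"); print(o["position"],yaw(o),o["clock"],o["ft_force"],o["grip_width"])
E
```

```text
clock: 10.5
position: [0.4466, 0.3374, 0.0429]
ee_rot: [0.998, 0.066, -0.002, 0.001]
ft_force: [0.5, -0.1, 0.1]
grip_width: 0.649
clock: 11.0
position: [0.4484, 0.3386, 0.0464]
ee_rot: [0.998, 0.066, 0.0, -0.0]
ft_force: [-0.8, 0.3, -0.8]
grip_width: 0.451
[0.44837032 0.33864474 0.04644814] (np.float64(7.591853751298925), np.float64(-82.40814466148336)) 11.0 [-0.83813138  0.2768087  -0.80212486] 0.450784148963468
```

View pics/w8.png

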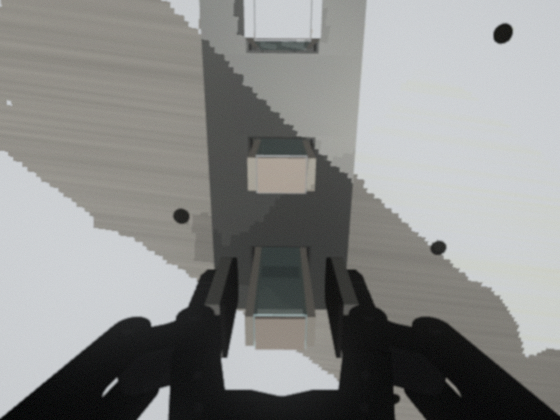

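The cell is centred between the pads (247–314, jaws' midline near 281), and the pads face its frosted sides. Closing.

```bash
python3 -m crank '[[-1,[0,0,0],[0,0,0]],[-1,[0,0,0],[0,0,0]],[-1,[0,0,0],[0,0,0]],[-1,[0,0,0],[0,0,0]],[-1,[0,0,0],[0,0,0]]]' 25
python3 -m crank '[[-1,[0,0,0],[0,0,0]],[-1,[0,0,-0.03],[0,0,0]],[-1,[0,0,-0.1],[0,0,0]],[-1,[0,0,-0.15],[0,0,0]],[-1,[0,0,-0.2],[0,0,0]]]'
python3 - <<'E'
from h import *
o,im,c=snap("wrist","w9"); print(o["position"],yaw(o),o["clock"],o["ft_force"],o["grip_width"])
E
```

```text
clock: 11.55
position: [0.4483, 0.3386, 0.0462]
ee_rot: [0.998, 0.066, 0.0, 0.0]
ft_force: [-1.2, -0.8, 2.7]
grip_width: 0.278
clock: 12.05
position: [0.4479, 0.3385, 0.0854]
ee_rot: [0.998, 0.066, -0.0, 0.0]
ft_force: [-1.3, 1.1, -0.5]
grip_width: 0.277
[0.44791187 0.33847745 0.08536049] (np.float64(7.6054490520444356), np.float64(-82.394540897273)) 12.05 [-1.27760604  1.10283843 -0.54005777] 0.2769021503656874
```

View pics/w9.png

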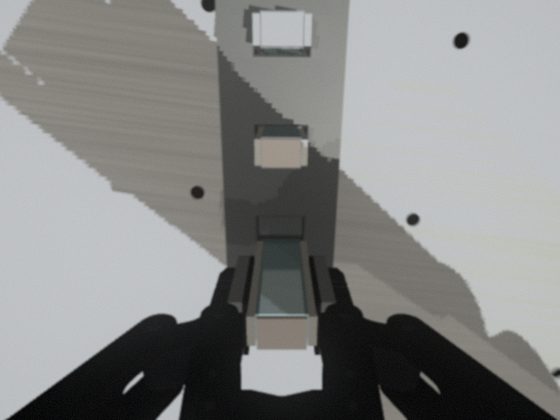

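The cell came straight up out of its pocket, with the pads on its frosted sides. Lift, then turn 79° for the rig.

```bash
python3 -m crank '[[-1,[0,0,-0.3],[0,0,0]],[-1,[0,0,-0.4],[0,0,0]],[-1,[0,0,-0.4],[0,0,0]],[-1,[0,0,-0.4],[0,0,0]],[-1,[0,0,-0.4],[0,0,0]]]'
python3 -m crank '[[-1,[0,0,0],[0,0,-0.17]],[-1,[0,0,0],[0,0,-0.18]],[-1,[0,0,0],[0,0,-0.18]],[-1,[0,0,0],[0,0,-0.18]],[-1,[0,0,0],[0,0,-0.18]]]'
python3 -m crank '[[-1,[0,0,0],[0,0,-0.18]],[-1,[0,0,0],[0,0,-0.18]],[-1,[0,0,0],[0,0,-0.18]],[-1,[0,0,0],[0,0,-0.18]],[-1,[0,0,0],[0,0,-0.15]]]'
python3 - <<'E'
from h import *
o=manip.get_obs();print(o["position"],yaw(o),o["clock"],o["joint_pos"].round(2),o["grip_width"])
p,q=yaw(o);a=np.radians(p);x=np.array([np.cos(a),np.sin(a)]);b=np.radians(q);y=np.array([np.cos(b),np.sin(b)])
D=np.array([.596,.02])-o["position"][:2];print(D@x/.08,D@y/.08)
E
```

```text
clock: 12.6
position: [0.448, 0.3386, 0.2387]
ee_rot: [0.998, 0.066, 0.001, -0.0]
ft_force: [0.7, 0.7, -0.3]
grip_width: 0.276
clock: 13.1
position: [0.4481, 0.3387, 0.2374]
ee_rot: [0.914, 0.407, 0.001, 0.0]
ft_force: [-0.1, -0.7, 0.0]
grip_width: 0.278
clock: 13.6
position: [0.4481, 0.3386, 0.2373]
ee_rot: [0.725, 0.689, 0.0, 0.0]
ft_force: [0.5, 0.1, -1.0]
grip_width: 0.276
[0.44814861 0.33863254 0.23730471] (np.float64(87.12680536873033), np.float64(-2.8732033118267997)) 13.6 [ 0.04  0.33 -0.92  1.62  0.27  1.33 -0.98] 0.2759283608224492
-3.8852604769896124 2.0454656023343247
```

```bash
python3 -m crank '[[-1,[-0.25,0.13,0],[0,0,0]],[-1,[-0.4,0.21,0],[0,0,0]],[-1,[-0.4,0.21,0],[0,0,0]],[-1,[-0.4,0.21,0],[0,0,0]],[-1,[-0.4,0.21,0],[0,0,0]]]'
python3 -m crank '[[-1,[-0.4,0.21,0],[0,0,0]],[-1,[-0.4,0.21,0],[0,0,0]],[-1,[-0.4,0.21,0],[0,0,0]],[-1,[-0.4,0.21,0],[0,0,0]],[-1,[-0.44,0.235,0],[0,0,0]]]'
python3 -m crank '[[-1,[0,0,0],[0,0,0]],[-1,[0,0,0],[0,0,0]],[-1,[0,0,0],[0,0,0]],[-1,[0,0,0],[0,0,0]],[-1,[0,0,0],[0,0,0]]]'
python3 - <<'E'
from h import *
o,im,c=snap("wrist","w10"); print(o["position"],yaw(o),o["clock"],o["joint_pos"].round(2))
cv2.imwrite("pics/w10b.png",cv2.convertScaleAbs(im,alpha=1.7,beta=15))
E
```

```text
clock: 14.1
position: [0.5179, 0.1852, 0.2374]
ee_rot: [0.727, 0.687, 0.0, 0.001]
ft_force: [1.0, 0.2, -0.9]
grip_width: 0.278
clock: 14.6
position: [0.5945, 0.0178, 0.2376]
ee_rot: [0.726, 0.687, 0.0, 0.001]
ft_force: [-0.0, 0.1, -0.7]
grip_width: 0.277
clock: 15.1
position: [0.5939, 0.0198, 0.2368]
ee_rot: [0.726, 0.688, 0.0, 0.0]
ft_force: [-0.5, -1.4, -1.2]
grip_width: 0.275
[0.59386389 0.01982071 0.23681481] (np.float64(86.89371473266084), np.float64(-3.1062829491976878)) 15.1 [ 0.49  0.37 -0.76  1.54  0.26  1.34 -0.35]
```

View pics/w10b.png

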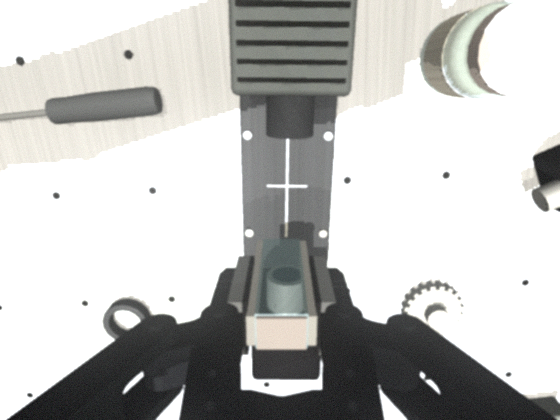

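The view shows the rig's cross mark at (287,186), the painted beam line from (288,139) to (286,236), the lamp barrel's end near row 136, and the cell held squarely.

```bash
python3 - <<'E'
from h import *
o,im,c=load("w10")
b=cv2.convertScaleAbs(im,alpha=2.5,beta=0)
crop(b,225,350,90,250,3.7,"w10c")
E
```

```text
(no output)
```

View pics/w10c.png

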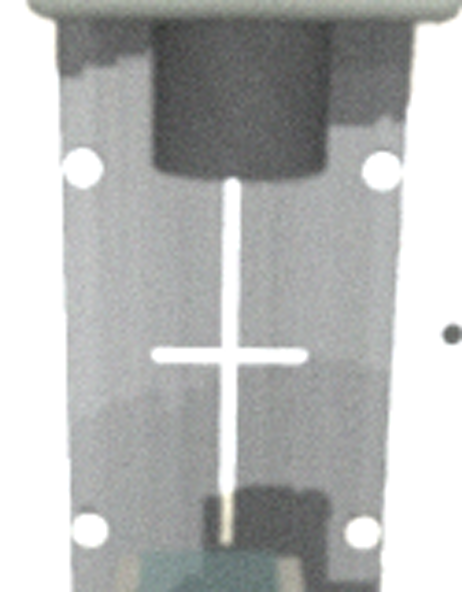

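```bash
python3 - <<'E'
from h import *
o,im,c=load("w10")
P=lambda x,y:(225+x/3.7-.4,90+y/3.7-.4)
q={k:onz(P(*p),.0125,c) for k,p in dict(cr=(230,355),UL=(83,167),UR=(382,170),LL=(90,530),LR=(362,532),lt=(232,190),lb=(226,540),cl=(152,355),crr=(307,355)).items()}
for k in q: print(k,q[k].round(4))
an=lambda d:np.degrees(np.arctan2(d[1],d[0]))
print("screw mean",sum(q[k] for k in("UL","UR","LL","LR"))/4)
print("y dir",an(q["lt"]-q["lb"]),an(q["UL"]+q["UR"]-q["LL"]-q["LR"]),"x dir",an(q["crr"]-q["cl"]),an(q["UR"]+q["LR"]-q["UL"]-q["LL"]))
# lamp barrel: end lower edge at z~0.08 silhouettes
e=[onz(P(152,165),.08,c),onz(P(328,165),.08,c)]
print("barrel",e, (e[0]+e[1])/2)
# barrel radius from projected bounds; top cam check
ct=cam("top");print("top cross",onz((225+380/5,170+192/5),.0125,ct))
# cell top: where
crop(cv2.convertScaleAbs(im,alpha=1.7,beta=15),225,345,225,385,3.7,"w10d")
E
```

```text
cr [5.987e-01 3.000e-04 1.250e-02]
UL [0.5635 0.0525 0.0125]
UR [0.64   0.0475 0.0125]
LL [ 0.557  -0.0486  0.0125]
LR [ 0.6331 -0.0533  0.0125]
lt [0.6013 0.0445 0.0125]
lb [ 0.5949 -0.0537  0.0125]
cl [0.5778 0.0015 0.0125]
crr [ 0.6193 -0.0008  0.0125]
screw mean [ 5.98384606e-01 -4.68831704e-04  1.25000000e-02]
y dir 86.22515917404664 86.1795783617895 x dir -3.120769940177226 -3.6365440422324693
barrel [array([0.5845514 , 0.06183978, 0.08      ]), array([0.62074444, 0.05987003, 0.08      ])] [0.60264792 0.0608549  0.08      ]
top cross [0.59766911 0.00094252 0.0125    ]
```

View pics/w10d.png

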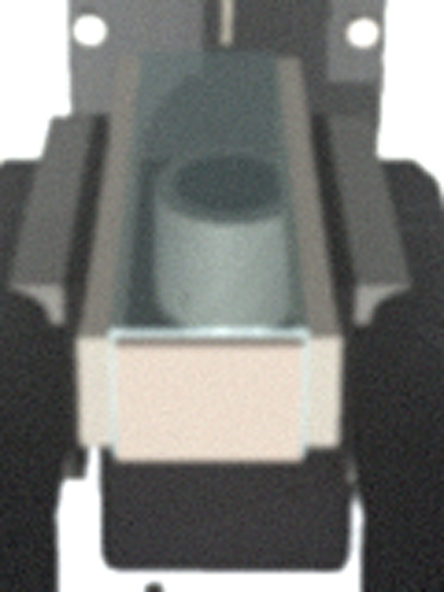

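```bash
python3 - <<'E'
from h import *
o,im,c=load("w10"); M=np.array(manip.camera_info("wrist")["mount"]); ct=(c[0],c[1],M)
P=lambda x,y:(225+x/3.7-.4,225+y/3.7-.4)
def atz(px,z): 
    return onz(px,z,ct)   # tool coords
for z in (-.022,-.02,-.018,-.016,-.014):
    a=atz(P(79,335),z);b=atz(P(342,335),z);k=atz(P(210,452),z); print(z,a.round(4),b.round(4),"w",np.linalg.norm(a-b).round(4),"len",(a-k)[0].round(4))
o8,i8,c8=load("w8"); 
b8=cv2.convertScaleAbs(i8,alpha=1.7,beta=15);b9=cv2.convertScaleAbs(load("w9")[1],alpha=1.7,beta=15)
cv2.imwrite("pics/cmp.png",cv2.resize(np.hstack([x[235:375,235:330] for x in (b8,b9,cv2.convertScaleAbs(im,alpha=1.7,beta=15))]),None,fx=2.8,fy=2.8,interpolation=cv2.INTER_CUBIC))
E
```

```text
-0.022 [ 0.0097 -0.0113 -0.022 ] [ 0.0096  0.0117 -0.022 ] w 0.023 len 0.0125
-0.02 [ 0.0082 -0.0116 -0.02  ] [ 0.0082  0.0119 -0.02  ] w 0.0235 len 0.0128
-0.018 [ 0.0067 -0.0118 -0.018 ] [ 0.0067  0.0122 -0.018 ] w 0.0239 len 0.013
-0.016 [ 0.0052 -0.012  -0.016 ] [ 0.0052  0.0124 -0.016 ] w 0.0244 len 0.0133
-0.014 [ 0.0038 -0.0122 -0.014 ] [ 0.0038  0.0126 -0.014 ] w 0.0249 len 0.0135
```

View pics/cmp.png

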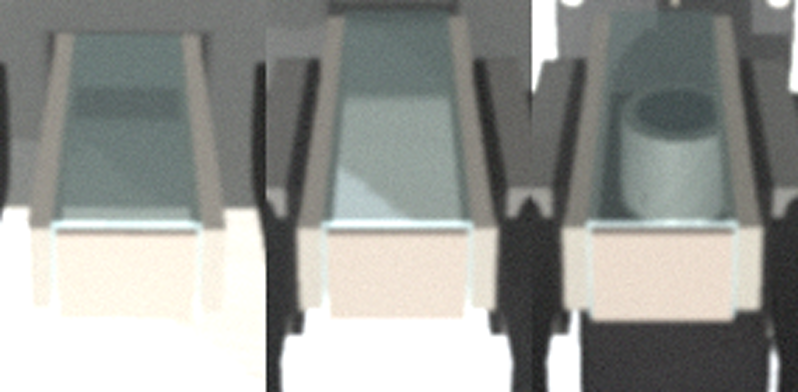

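```bash
python3 -m crank '[[-1,[-0.08,0.024,0],[0,0,0]],[-1,[-0.08,0.024,0],[0,0,0]],[-1,[-0.084,0.023,0],[0,0,0]],[-1,[0,0,0],[0,0,0.0145]],[-1,[0,0,0],[0,0,0]]]'
python3 -m crank '[[-1,[0,0,0.2],[0,0,0]],[-1,[0,0,0.2],[0,0,0]],[-1,[0,0,0.2],[0,0,0]],[-1,[0,0,0.2],[0,0,0]],[-1,[0,0,0.1],[0,0,0]]]'
python3 -m crank '[[-1,[0,0,0],[0,0,0]],[-1,[0,0,0],[0,0,0]],[-1,[0,0,0],[0,0,0]],[-1,[0,0,0],[0,0,0]],[-1,[0,0,0],[0,0,0]]]'
python3 - <<'E'
from h import *
o,im,c=snap("wrist","w11"); print(o["position"],yaw(o),o["clock"],o["ee_rot"])
cv2.imwrite("pics/w11b.png",cv2.convertScaleAbs(im,alpha=1.9,beta=15))
E
```

```text
clock: 15.65
position: [0.5987, -0.0014, 0.2364]
ee_rot: [0.731, 0.682, 0.0, -0.0]
ft_force: [0.1, 0.2, -0.0]
grip_width: 0.276
clock: 16.15
position: [0.5977, -0.0011, 0.1619]
ee_rot: [0.73, 0.683, -0.001, -0.001]
ft_force: [0.7, 0.2, -1.4]
grip_width: 0.272
clock: 16.65
position: [0.5989, -0.0011, 0.165]
ee_rot: [0.731, 0.683, 0.0, 0.0]
ft_force: [-1.2, -1.0, -1.6]
grip_width: 0.277
[ 0.5989408  -0.00108738  0.16501166] (np.float64(86.14214284645514), np.float64(-3.857848248309124)) 16.65 [7.30507068e-01 6.82904988e-01 2.34935339e-04 3.80993220e-04]
```

View pics/w11b.png

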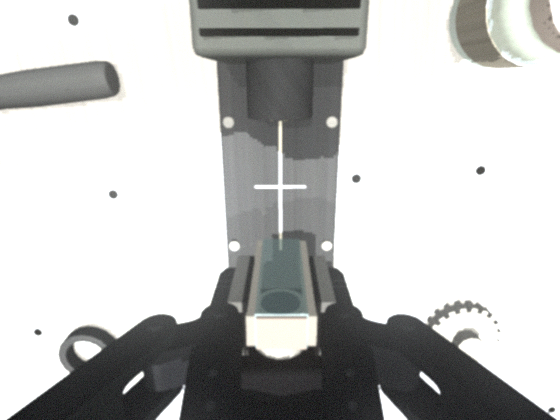

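```bash
python3 - <<'E'
from h import *
o,im,c=load("w11")
crop(cv2.convertScaleAbs(im,alpha=2.3,beta=0),210,350,55,255,3,"w11c")
E
```

```text
(no output)
```

View pics/w11c.png

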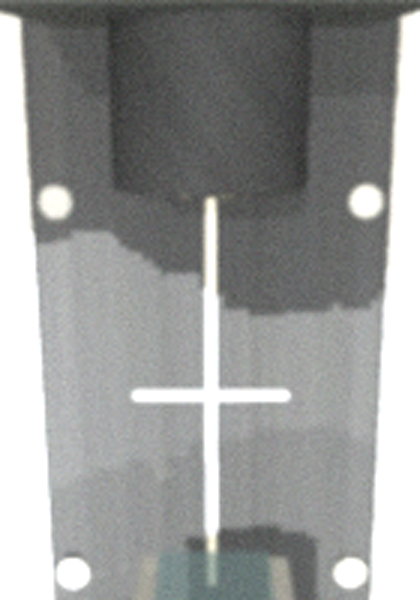

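```bash
python3 - <<'E'
from h import *
o,im,c=load("w11"); M=np.array(manip.camera_info("wrist")["mount"])
P=lambda x,y:(210+x/3-.33,55+y/3-.33)
an=lambda d:np.degrees(np.arctan2(d[1],d[0]))
pts=dict(cr=(211,396),UL=(55,203),UR=(366,202),LL=(73,574),LR=(350,574),lt=(211,215),lb=(212,530))
q={k:onz(P(*p),.0125,c) for k,p in pts.items()}
print(q["cr"],sum(q[k] for k in("UL","UR","LL","LR"))/4,an(q["lt"]-q["lb"]),an(q["UL"]+q["UR"]-q["LL"]-q["LR"]),an(q["UR"]+q["LR"]-q["UL"]-q["LL"]))
# barrel sides at z of silhouette ~.085
e=[onz(P(x,180),.08,c) for x in (112,306)];m=(e[0]+e[1])/2;print("barrel end",m,np.linalg.norm(e[0]-e[1]))
p,r=yaw(o);a=np.radians(p);x=np.array([np.cos(a),np.sin(a)]);b=np.radians(r);y=np.array([np.cos(b),np.sin(b)])
for n in (q["cr"],sum(q[k] for k in("UL","UR","LL","LR"))/4,m): D=n[:2]-o["position"][:2];print(D@x,D@y)
E
```

```text
[ 5.98398776e-01 -1.30590436e-05  1.25000000e-02] [ 0.59835712 -0.0008026   0.0125    ] 86.26817779048052 86.23541084891478 -3.7904397177065277
barrel end [0.60236325 0.06168812 0.08      ] 0.035933109442665395
0.0010354200014147936 -0.0006130793792063069
0.00024486488008246856 -0.0006015211136788285
0.06286351966001424 -0.0008089235068181861
```

```bash
python3 -m crank '[[-1,[0.015,-0.01,0.15],[0,0,0]],[-1,[0,0,0.2],[0,0,0]],[-1,[0,0,0.2],[0,0,0]],[-1,[0,0,0.2],[0,0,0]],[-1,[0,0,0.16],[0,0,0]]]'
python3 -m crank '[[-1,[0,0,0],[0,0,0]],[-1,[0,0,0],[0,0,0]],[-1,[0,0,0],[0,0,0]],[-1,[0,0,0],[0,0,0]],[-1,[0,0,0],[0,0,0]]]'
python3 - <<'E'
from h import *
o,im,c=snap("wrist","w12"); print(o["position"],yaw(o),o["clock"],o["ee_rot"],o["ft_force"],o["grip_width"])
cv2.imwrite("pics/w12b.png",cv2.convertScaleAbs(im,alpha=1.9,beta=15))
_,s,_=snap("side","s12"); crop(s,210,350,170,260,5.5,"s12c")
_,t,_=snap("top","t12"); crop(t,225,375,160,240,5,"t12c")
E
```

```text
clock: 17.2
position: [0.5973, 0.0001, 0.0895]
ee_rot: [0.73, 0.683, -0.001, -0.001]
ft_force: [0.8, 0.6, -0.0]
grip_width: 0.276
clock: 17.7
position: [0.5983, 0.0002, 0.0923]
ee_rot: [0.731, 0.683, 0.0, 0.0]
ft_force: [-0.2, 0.1, -1.7]
grip_width: 0.276
[5.98300519e-01 1.90453202e-04 9.22919389e-02] (np.float64(86.14076855726469), np.float64(-3.859224800647038)) 17.7 [7.30515246e-01 6.82896203e-01 2.98066954e-04 4.03960024e-04] [-0.18190363  0.05700831 -1.72425101] 0.27566282883067383
```

View pics/w12b.png

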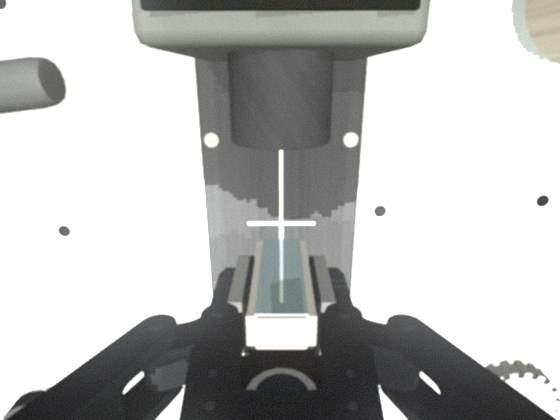

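View pics/s12c.png

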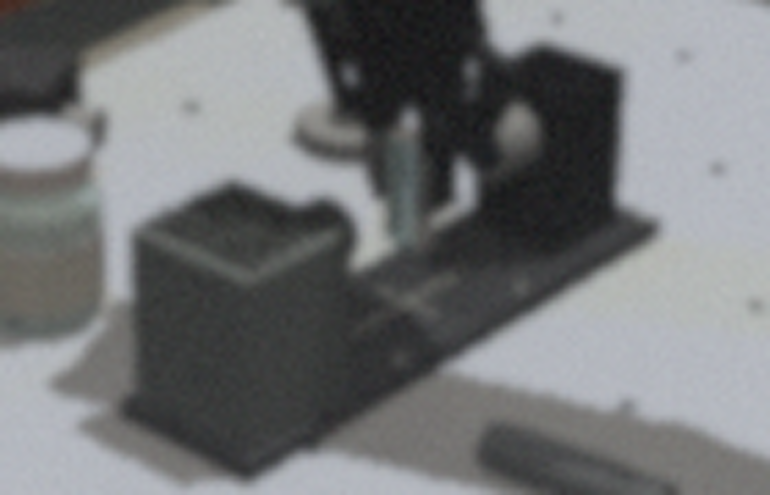

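View pics/t12.png

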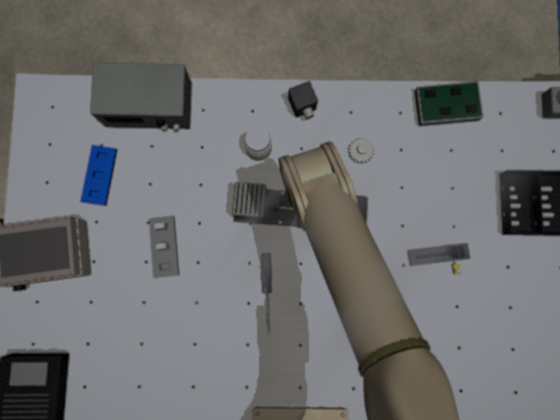

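```bash
python3 - <<'E'
from h import *
o,im,c=load("w12")
p,r=yaw(o);a=np.radians(p);x=np.array([np.cos(a),np.sin(a)]);b=np.radians(r);y=np.array([np.cos(b),np.sin(b)])
T=o["position"][:2]
for n,px,z in [("rimtop",(281,148),.098),("cross",(281,223),.0125),("ul",(211,140),.0125),("ur",(351,140),.0125),("lineTop",(281,152),.0125),("bl",(230,120),.08),("br",(332,120),.08)]:
    D=onz(px,z,c)[:2]-T; print(n,(D@x).round(4),(D@y).round(4))
crop(cv2.convertScaleAbs(im,alpha=1.6),185,380,90,360,2.2,"w12c")
E
```

```text
rimtop 0.0611 0.0
cross 0.0001 0.0001
ul 0.0497 -0.0386
ur 0.0496 0.0389
lineTop 0.0429 0.0001
bl 0.068 -0.0184
br 0.0679 0.0185
```

View pics/w12c.png

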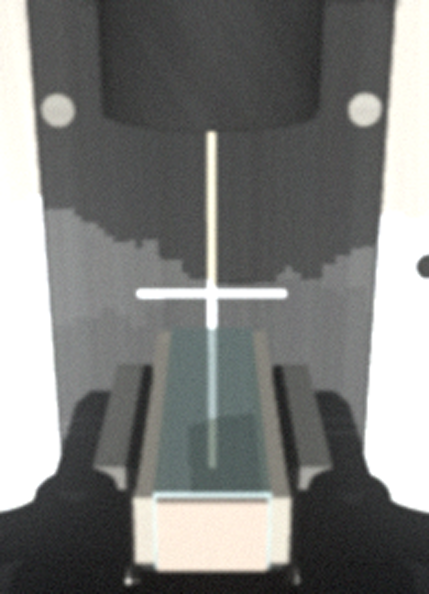

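The cell sits on the cross mark within 0.2 mm, with its edges parallel to the mark. One last look at the dimmer from the top camera.

```bash
python3 - <<'E'
from h import *
o,im,c=load("t12")
crop(cv2.convertScaleAbs(im,alpha=2),400,480,230,290,8,"t12f")
print(proj(np.array([.4945,-.3838,.0545]),c),proj(np.array([.47,-.3873,.012]),c))
E
```

```text
[460.5308676  250.45990109] [455.93709396 261.25464105]
```

View pics/t12f.png

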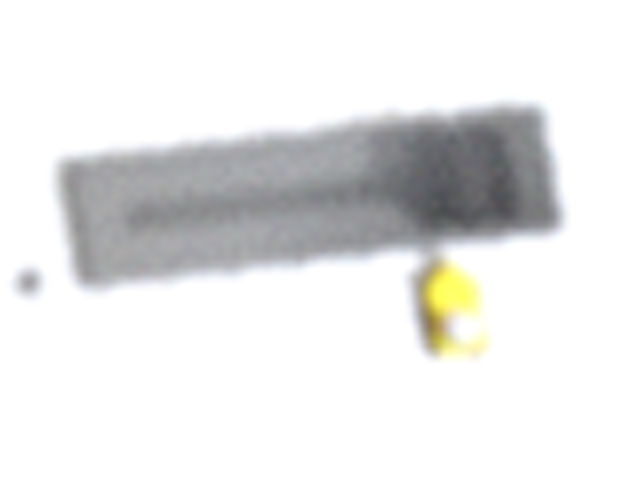

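```bash
python3 - <<'E'
from workcell import manip
print(manip.hand_in()); o=manip.get_obs(); print(o["clock"],o["position"],o["grip_width"])
E
```

```text
the job is handed in; nothing more can be done
None
the job is handed in; nothing more can be done
```

I set the dimmer first, then took the tall cell from the rack by its frosted sides. I handed the job in at about 18 s, with the cell held upright in the light path. No verdict came back.

- **Dimmer:** I slid the grip about 76 mm along the track and let go. The wrist view after release put its centre about 0.3 mm from the pointer tip along the track. The top view was too coarse to check this finely, about 1 pixel or 2 mm, but both shifted the same way there, so it agrees.
- **Cell position:** In the last wrist view the cell's centre was within about 0.2 mm of the cross mark across the beam, and on it along the beam. The lamp barrel's end measured 61 mm away, against 60 mm nominal. I did not measure the receiver side separately.
- **Cell height and angle:** By calculation, with the TCP 12 mm above the cell's centre, the cell sits at 80 mm. It is square to the beam within about 0.1°.
- **Contact:** Force readings stayed below 8 N, all in the dimmer grip, and 1.7 N or less in the final pose. The top view shows the two short cells and the other things on the table where they were.

The last reading before hand-in was at 17.7 s. The state could no longer be read after hand-in, so the hold during the final second was not checked.

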